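Flip open the kit box and pack the meter

ROBOT

A 6-joint arm with a two-finger parallel gripper is mounted at the origin on the work surface. World frame = base frame: x ahead of the robot, y to its left, z up, the work surface at z = 0. Lengths are in m, angles in rad, forces in N, time in s.
With the tool pointing down it reaches from about 0.4 to 0.825 m from the base axis. Payload 7 kg.
Tool frame: the origin (TCP) lies midway between the tips of the shut fingers; the grasp point (between the pads) lies 19 mm behind it (pinch_z is the distance from the TCP to the grasp point, in m); z points along the fingers, y is the line along which they close (so a half turn about z gives the same grasp; the last joint's range is limited). The gripper opens to 88 mm and grips with 3 to 60 N. Pads are 19 mm wide; open, the fingers measure 130 mm over their backs; the gripper's body (78 mm by 193 mm) begins 47 mm behind the grasp point.
Start: joints at [1.524, 0.359, 0.012, 0, -1.224, -0.288], TCP at [0.222, 0.637, 0.227] pointing down, gripper open.
Joint ranges: [-3.07, 3.07], [-1.43, 2.12], [-1.02, 1.25], [-3.03, 1.67], [-3.05, -0], [-3.03, 3.03]. Speed limits (rad/s): [2.39, 2.39, 3.01, 3.14, 3.14, 3.14].

INTERFACE

Orientations are given as a unit quaternion [w, x, y, z].
In Python, from cell import get_state, get_image, camera_info, finish_job, pinch_z gives the robot as it stands.
- The arm moves only by the tool servo_tool, never from a script. Its argument "steps" is a list of rows, each an object of numbers: "dx", "dy", "dz": the shift along the tool's x, y, z in cm; "roll": the turn about the tool's z in degrees. In form: [{"dx": .., "dy": .., "dz": .., "roll": ..}, ...]. A call has 1 to 8 rows; each row is the pose to reach, as a shift and turn from the pose commanded when the call began, along the tool's axes at that moment; what a row does not reach only later rows make up. A row lasts 1/12 s, in which the tool goes at most 41.7 mm and 7.16 degrees, less where a joint would pass 70% of its speed; a pose out of reach is approached as far as the arm can. A call with a gripper value outside its range is refused whole. "jaw" is the closure, from 0 (fully open) to 1 (shut), set as the call begins (left out, the last holds). The fingers move at their own pace and stop on an object; the grip force is fixed at half the most. Time passes only in rows, so rows that repeat a pose let the fingers close. It gives the time, the measured TCP pose, the force, the opening and the grip force at its end, in the units of the state.
- get_state(): the state, without advancing time (a new reading comes with each control period).
- get_image(name): name is "scene" or "top"; returns (picture, depth): 384x512x3 uint8, blue, green, red; 384x512 float32, m along the optical axis (not along the pixel's ray), 0 where there is no reading.
- camera_info(name): a dict with "fov_y" (degrees; the focal length in pixels is half the picture's height over the tangent of half this angle, whatever the lens; pixels are square), "cx", "cy" (the principal point, pixels), "view" (4x4, takes a point from world to camera coordinates). Camera axes: x right, y down, z forward; pixel columns grow to the right and rows downward; lengths in m; the calibration is good to about 2 mm. A picture is of the moment at which its call begins. camera_info takes no time and is no camera call.
- finish_job(): hands the job in; it is judged then, once.
The state is a dict: "clock": time; "joints": joint angles; "qd": joint speeds; "joint_torque": joint torques, N m; "ee_pos": TCP position; "orientation": TCP orientation; "force": force on the tool from outside, world axes, zero at the start; "wrist_torque": the same for the moment, N m; "finger_gap": opening from 0.0 (shut) to 1.0 (fully open); "gripper_force": force on a finger pad.
Only numpy, scipy, OpenCV 4.12 (cv2) and the standard library are available. Lean on these libraries where they do the work, as an engineer would, in place of code of your own. Each camera call takes 0.05 s, during which the arm holds its last target. There are 200 camera calls.

TASK

Pack away the pocket meter: first swing the hinged half of the plywood kit box's top up and right over, past its balance point, and let go so that it rests open against its stop on its own. Then carry the meter to the box, tilt it to get it through the opening and in under the fixed half of the top, and lay it by hand (not dropped) flat on the box's floor, screen up. Let go, leave the lid open, and do not disturb the other things on the table.

Things in the scene. Friction and masses are not known exactly. Their poses are not given: they have to be found in the camera images.
- kitbox: Plywood kit box, steel corners, fixed to the table, left or right (the meter is on the other side). Outside 237 (x) x 160 (y) x 78 (z) mm; origin: centre of underside; x along its length, roughly to the left of the robot (yaw 1.27 to 1.87 rad). Walls, floor and top 6 mm. The top has two halves: one (box x -118.5 to -7.5, towards the right of the robot) is fixed, the other (-5.5 to 118.5) is the lid.
- kitbox_opening (a point): Centre of the opening under the lid, level with the underside of the top, at (52.5, 0, 72) mm in the box's frame. Opening 120 mm long (box x -7.5 to 112.5) and 148 mm wide: the 160 mm meter cannot go in flat; one end goes in first, tilted down about 40 degrees, and in under the fixed half, the rest follows as it is levelled.
- kitbox_floor (a point): Centre of the box's inner floor, at (0, 0, 6) mm in the box's frame. The inside is 225 (x) x 148 (y) mm and 66 mm high from floor to underside of the top.
- lid (a joint): Hinge of the lid: plywood plate 124 x 160 x 6 mm plus handle, 0.17 kg, hinged at the box's +x end. 0 = shut (start); grows as its free edge, at the box's middle, rises and goes over towards box +x. Balances at about 1.5 rad, falls shut below that, falls open beyond it to the stop at 2.4 rad (lightly damped, no spring).
- lid_handle (a point): Grasp point on the lid's handle, a dark upright wooden block 16 (box x) x 30 (box y) x 40 mm high; the point is 13 mm below its top. At lid 0 it is at (12, 0, 105) mm in the box's frame, 106.5 mm from the hinge line and 30 mm above its level; moves with the lid. Pinched across the 30 mm width it can pivot between the fingers as the lid swings.
- lid_hinge (a point): Middle of the lid's hinge line, at (118.5, 0, 75) mm in the box's frame; the line runs along the box's y.
- meter: Slim grey pocket multimeter, 160 (x) x 46 (y) x 36 (z) mm block, about 0.25 kg, with a greenish screen and a black dial on its upper face; lies screen up on the table, length roughly across the robot's view (yaw 1.07 to 2.07 rad). Origin: centre of its underside; z up through the screen. Grip it across the 46 mm width. Either end may go in first.
- screwdriver: Bystander (sizes in mm): black-handled screwdriver, 190 long, lying between the box and the meter; leave it alone.
- reel: Bystander (sizes in mm): small aluminium solder reel, 54 across, 40 high, standing on end; leave it alone.
- stripper: Bystander (sizes in mm): wire stripper with one yellow and one black handle, about 165 long, lying at the left; leave it alone.
- mug: Bystander (sizes in mm): white mug, 80 across, 90 high, near the table's far edge; leave it alone.
- tape: Bystander (sizes in mm): roll of black tape, 90 across, 22 high, lying flat at the right; leave it alone.
- parts_tray: Bystander (sizes in mm): white four-compartment parts tray, 140 x 100 x 35, at the left; leave it alone.
- flux: Bystander (sizes in mm): small amber bottle with white cap, 40 across, 100 high, at the right; leave it alone.
Mind the look-alikes: they are no part of the job. Of the things shaped like the meter, the grey one is meant.

How it is judged:
On the way, in this order (a step that is already met when the one before it is completed fails the run):
1. the lid rests open at its stop on its own, untouched by the gripper (value of joint lid above 2.2 rad and velocity of joint lid below 0.1 rad/s and contact force between the fingers and kitbox below 0.1 N), for 0.2 s.
2. the meter is lowered by hand to within about 25 mm of the box's floor, still held (x of meter in the frame of kitbox between -0.04 and 0.04 m and y of meter in the frame of kitbox between -0.055 and 0.055 m and height (world z) of meter below 0.032 m and contact force between the fingers and meter above 0.5 N), for 0.1 s.
At the end, for the whole second after the job is handed in: The lid stands open at its stop (over 2.2 rad); the meter lies wholly inside the box, flat on its floor (within 6 mm and 0.1 rad), screen up, at rest and released (value of joint lid above 2.2 rad and x of meter in the frame of kitbox between -0.04 and 0.04 m and y of meter in the frame of kitbox between -0.055 and 0.055 m and z of meter in the frame of kitbox below 0.012 m and angle between meter's own z axis and vertical below 0.1 rad and linear speed of meter below 0.02 m/s); the robot touches nothing.
It fails at once if a bystander is moved more than 30 mm (distance of any of screwdriver, reel, stripper, mug, tape, parts_tray, flux from where it was at the start of the episode above 0.03 m).
It also fails if it takes over 61 s, if anything falls off the work surface, if the arm or the gripper's body presses on something with over 40 N, if the wrist force passes 120 N, or if a joint passes its speed limit or range.

## Working session

There is one attempt and no reset: what is moved stays moved. The work goes in short steps, Python scripts to look and compute and a tool call to move; the robot and the scene stay as the last step left them, time stands still between calls to the robot, and variables do not carry over. Pictures are saved under pics/ and viewed, at most 10 in all, crops included, and the job is handed in when it is done.

Besides the shell and the picture viewer there is one more tool, called after "Request:" as name([rows], argument=value, ...), one row to a line, values as JSON. servo_tool: Moves the arm, as the interface text tells. Its arguments: {"type":"object","properties":{"steps":{"type":"array"},"jaw":{"type":"number"}},"required":["steps"]}

```bash
mkdir -p pics; ls; cat > h.py <<'E'
import numpy as np, cv2
from cell import *
from scipy.spatial.transform import Rotation as R
def K(n):
    c=camera_info(n); f=192/np.tan(np.radians(c['fov_y'])/2); return f,c['cx'],c['cy'],np.array(c['view'])
def pts(n,d):
    f,cx,cy,V=K(n); v,u=np.mgrid[0:384,0:512]
    P=np.stack([(u-cx)*d/f,(v-cy)*d/f,d],-1)
    return (P-V[:3,3])@V[:3,:3]
def grab(n,tag):
    im,d=get_image(n); cv2.imwrite(f'pics/{tag}.png',im); np.save(f'{tag}.npy',pts(n,d)); np.save(f'{tag}_d.npy',d); return im,d
E
python3 - <<'E'
from h import *
for n in('scene','top'):
    im,d=grab(n,n+'0'); print(n,camera_info(n))
a=cv2.imread('pics/scene0.png');b=cv2.imread('pics/top0.png')
s=get_state();print(s['ee_pos'],s['orientation'],s['clock'],pinch_z)
E
```

```text
pics
scene {'fov_y': 44.329214551765716, 'cx': 260.99423808082065, 'cy': 191.62178659190866, 'view': array([[ 0.52220029,  0.85281964, -0.00234709, -0.21710322],
       [ 0.72218987, -0.44367325, -0.53065605, -0.38165485],
       [-0.45359525,  0.2754137 , -0.84758401,  1.89693801],
       [ 0.        ,  0.        ,  0.        ,  1.        ]])}
top {'fov_y': 46.33912518992044, 'cx': 262.4572304750491, 'cy': 189.64079534005356, 'view': array([[-0.01079909, -0.99992711,  0.00539867, -0.06565435],
       [-0.99465665,  0.0101875 , -0.10273442,  0.54736708],
       [ 0.10267194, -0.00647926, -0.99469417,  1.74336496],
       [ 0.        ,  0.        ,  0.        ,  1.        ]])}
[0.22166846 0.63709103 0.22569821] [ 7.69841563e-04  9.86012273e-01 -1.66670940e-01 -5.70943100e-05] 0.1 0.0188
```

View pics/top0.png

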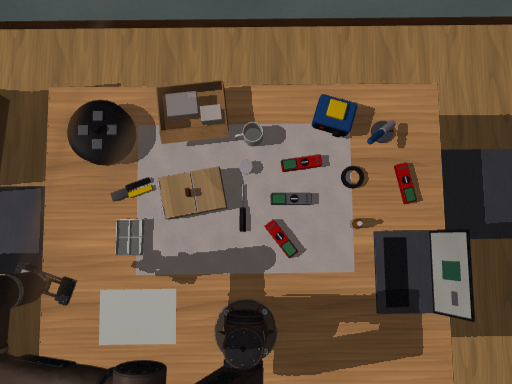

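View pics/scene0.png

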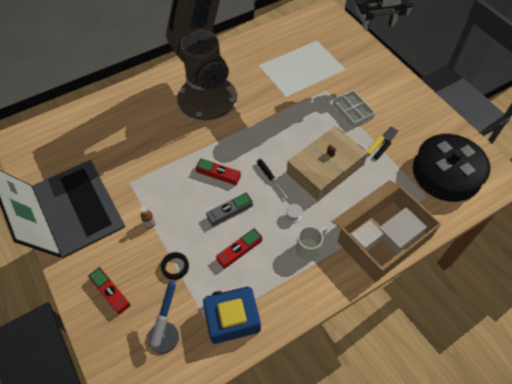

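The top view shows the box at about (193,192) with its handle at (188,192). The grey meter is at (292,199), with its screen at the left end. The screwdriver lies between them at (243,210), and the reel is at (247,167).

```bash
python3 - <<'E'
from h import *
P=np.load('top0.npy');im=cv2.imread('pics/top0.png')
def rect(m,n):
    q=P[m][:,:2].astype(np.float32); r=cv2.minAreaRect(q*1000); print(n,m.sum(),r,np.median(P[m],0), P[m][:,2].min(),P[m][:,2].max())
v,u=np.mgrid[0:384,0:512]
def box(a,b,c,d): return (u>=a)&(u<=c)&(v>=b)&(v<=d)
rect(box(150,160,235,225)&(P[...,2]>.068)&(P[...,2]<.09),'boxtop')
rect(box(175,180,205,205)&(P[...,2]>.1),'handle')
rect(box(262,185,325,212)&(P[...,2]>.028)&(P[...,2]<.05),'meter')
for n,b in dict(driver=(236,180,250,235),reel=(238,157,254,175),mug=(234,120,264,147),red1=(278,150,325,175),red2=(262,216,300,260),strip=(108,175,156,202),tray=(112,215,146,258)).items(): rect(box(*b)&(P[...,2]>.008),n)
s=get_state(); print(R.from_quat(np.roll(s['orientation'],-1)).as_matrix().round(3))
i=cv2.resize(im[145:265,150:350],None,fx=4,fy=4,interpolation=cv2.INTER_CUBIC);cv2.imwrite('pics/crop.png',i)
E
```

```text
boxtop 2532 ((535.341552734375, 203.892822265625), (161.84153747558594, 244.07359313964844), 10.100443840026855) [0.53536019 0.19953598 0.07921143] 0.06805725713934145 0.08992658099108426
handle 43 ((447.50177001953125, 86.2989501953125), (334.9555969238281, 27.120031356811523), 55.86198043823242) [0.53159264 0.21069222 0.11828249] 0.10110290331273263 1.7907028465610857
meter 468 ((509.9588317871094, -183.19049072265625), (157.71934509277344, 44.3517951965332), 89.56037139892578) [ 0.51061717 -0.1811238   0.03721574] 0.028059171091136252 0.048892502693809986
driver 224 ((471.792236328125, 7.583160400390625), (237.55221557617188, 87.42427062988281), 12.032881736755371) [0.4437288  0.00954459 0.02133994] 0.008123803233348863 1.7907028465610857
reel 156 ((645.9581909179688, -5.648242950439453), (71.25296783447266, 65.55664825439453), 4.044225215911865) [ 0.63980907 -0.00747234  0.04066759] 0.0082654627812953 0.054032438082870594
mug 371 ((599.2835693359375, -18.886642456054688), (121.18351745605469, 468.7855224609375), 89.78984832763672) [ 0.76526251 -0.02868857  0.04730567] 0.008028653660639444 1.7907028465610857
red1 562 ((528.734130859375, -198.3406982421875), (188.98983764648438, 385.34515380859375), 75.96128845214844) [ 0.65113041 -0.22438018  0.03651091] 0.00802469162050205 1.7907028465610857
red2 594 ((356.1645202636719, -138.74002075195312), (157.96734619140625, 172.2460174560547), 88.70390319824219) [ 0.35611164 -0.14134382  0.03586372] 0.008027755418752133 1.7907028465610857
strip 521 ((506.68109130859375, 237.4490966796875), (643.94677734375, 140.21702575683594), 76.76853942871094) [0.55155138 0.44328196 0.01590929] 0.0080054979066781 1.7907028465610857
tray 525 ((376.88507080078125, 232.36427307128906), (168.3082275390625, 583.6995239257812), 1.5760997533798218) [0.36678861 0.45012029 0.02100891] 0.008000493825998198 1.7907028465610857
[[ 0.944 -0.329 -0.   ]
 [-0.329 -0.944 -0.001]
 [ 0.     0.002 -1.   ]]
```

View pics/crop.png

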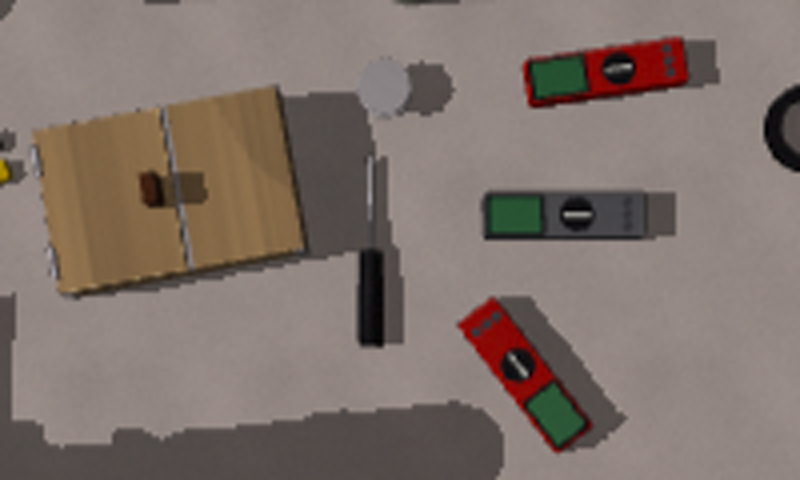

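The box centre is about (0.5345, 0.200) with a yaw of 100.1°. The handle is at (0.532, 0.212), and the meter is at (0.510, -0.183) with its long axis at about 89.6°. These fit the given sizes, so I'm moving above the handle.

Request:
servo_tool([
  {"dx": 43.3, "dy": 29.9, "dz": 2, "roll": 60.7},
  {"dx": 43.3, "dy": 29.9, "dz": 2, "roll": 60.7},
  {"dx": 43.3, "dy": 29.9, "dz": 2, "roll": 60.7},
  {"dx": 43.3, "dy": 29.9, "dz": 2, "roll": 60.7},
  {"dx": 43.3, "dy": 29.9, "dz": 2, "roll": 60.7},
  {"dx": 43.3, "dy": 29.9, "dz": 2, "roll": 60.7},
  {"dx": 43.3, "dy": 29.9, "dz": 2, "roll": 60.7},
  {"dx": 43.3, "dy": 29.9, "dz": 2, "roll": 60.7},
], jaw=0.4)

```text
clock: 0.77
ee_pos: [0.4191, 0.3667, 0.2137]
orientation: [0.0, 0.784, -0.621, -0.0]
force: [1.2, -0.2, -1.7]
finger_gap: 0.602
gripper_force: 0.0
```

```bash
cat >> h.py <<'E'
B=np.array([.5345,.2000]); BY=np.radians(100.1)
def w(x,y): c,s=np.cos(BY),np.sin(BY); return B+[c*x-s*y,s*x+c*y]
def go(x,y,z,yaw):   # yaw deg of tool y axis in world (mod 180)
    s=get_state(); M=R.from_quat(np.roll(s['orientation'],-1)).as_matrix()
    d=M.T@(np.array([x,y,z])-s['ee_pos'])*100
    cur=np.degrees(np.arctan2(M[1,1],M[0,1])); r=(cur-yaw+90)%180-90
    print('move',d.round(2),'roll',round(r,2),'| pos',np.round(s['ee_pos'],4),'tilt',M[2,2].round(4),'j',np.round(s['joints'],2),'t',s['clock'],'F',np.round(s['force'],1),'gap',round(s['finger_gap'],3),s['gripper_force'])
E
python3 -c "
from h import *
go(.532,.2115,.088,10.1)"
```

```text
move [17.69 -7.46 12.57] roll 3.08 | pos [0.4191 0.3667 0.2137] tilt -1.0 j [ 1.07  0.17 -0.27 -0.   -1.13 -0.84] t 0.7667 F [ 1.2 -0.2 -1.7] gap 0.602 0.0
```

Request:
servo_tool([
  {"dx": 17.7, "dy": -7.5, "dz": 4, "roll": 3.1},
  {"dx": 17.7, "dy": -7.5, "dz": 4, "roll": 3.1},
  {"dx": 17.7, "dy": -7.5, "dz": 4, "roll": 3.1},
  {"dx": 17.7, "dy": -7.5, "dz": 4, "roll": 3.1},
  {"dx": 17.7, "dy": -7.5, "dz": 4, "roll": 3.1},
  {"dx": 17.7, "dy": -7.5, "dz": 4, "roll": 3.1},
  {"dx": 17.7, "dy": -7.5, "dz": 4, "roll": 3.1},
  {"dx": 17.7, "dy": -7.5, "dz": 4, "roll": 3.1},
])

```text
clock: 1.43
ee_pos: [0.5327, 0.214, 0.1737]
orientation: [0.0, 0.768, -0.64, -0.0]
force: [-0.4, 0.7, 0.1]
finger_gap: 0.601
gripper_force: 0.0
```

```bash
python3 -c "
from h import *
go(.532,.2115,.088,10.1)
im,d=grab('scene','s1')
cv2.imwrite('pics/s1c.png',cv2.resize(im[60:220,220:420],None,fx=4,fy=3.75))
M=K('scene')"
```

```text
move [0.23 0.11 8.57] roll 0.27 | pos [0.5327 0.214  0.1737] tilt -1.0 j [ 0.72  0.23 -0.29 -0.   -1.05 -0.54] t 1.4333 F [-0.4  0.7  0.1] gap 0.601 0.0
```

View pics/s1c.png

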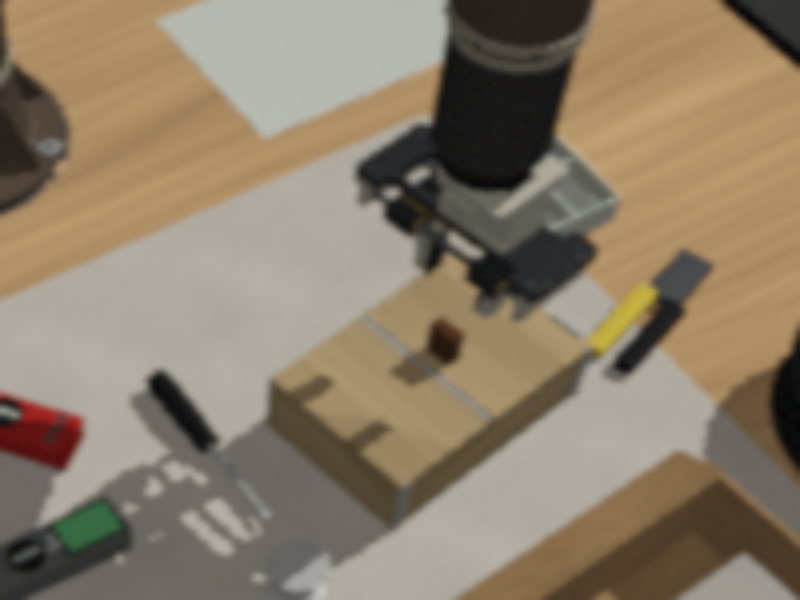

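The enlarged scene crop shows the gripper above the box, with the fingers straddling the handle at (445,340). I'll descend and pinch.

Request:
servo_tool([
  {"dx": -0.2, "dy": 0.1, "dz": 3, "roll": 0.3},
  {"dx": -0.2, "dy": 0.1, "dz": 6, "roll": 0.3},
  {"dx": -0.2, "dy": 0.1, "dz": 8.6, "roll": 0.3},
  {"dx": -0.2, "dy": 0.1, "dz": 8.6, "roll": 0.3},
  {"dx": -0.2, "dy": 0.1, "dz": 8.6, "roll": 0.3},
])

```text
clock: 1.9
ee_pos: [0.5306, 0.2165, 0.0876]
orientation: [0.001, 0.767, -0.641, -0.0]
force: [0.3, 0.1, 0.9]
finger_gap: 0.6
gripper_force: 0.0
```

Request:
servo_tool([
  {"dz": 0},
  {"dz": 0},
  {"dz": 0},
  {"dz": 0},
  {"dz": 0},
  {"dz": 0},
], jaw=1.0)

```text
invalid input at $.steps[0]: expected keys dx, dy, dz, roll
```

```bash
python3 -c "
from h import *
go(.532,.2115,.086,10.1)
p=get_state()['ee_pos']
q=np.array([(p[:2]-B)@[np.cos(BY),np.sin(BY)],(p[:2]-B)@[-np.sin(BY),np.cos(BY)],p[2]+pinch_z]);print(q*1000)
for t in range(0,111,10):
  a=np.radians(t+15.7); print(t, (110.6/10*(np.array([-np.cos(a),-np.sin(a)])+[np.cos(np.radians(15.7)),np.sin(np.radians(15.7))])).round(2))
"
```

```text
move [ 0.51 -0.05  0.16] roll 0.13 | pos [0.5306 0.2165 0.0876] tilt -1.0 j [ 0.73  0.32 -0.39  0.   -0.86 -0.55] t 1.9 F [0.3 0.1 0.9] gap 0.6 0.0
[ 16.90174725   0.98944048 106.35715812]
0 [0. 0.]
10 [ 0.68 -1.8 ]
20 [ 1.67 -3.46]
30 [ 2.92 -4.92]
40 [ 4.41 -6.14]
50 [ 6.1  -7.09]
60 [ 7.92 -7.72]
70 [ 9.82 -8.04]
80 [11.75 -8.01]
90 [13.64 -7.65]
100 [15.44 -6.97]
110 [17.1  -5.99]
```

Request:
servo_tool([
  {"dx": 0.5, "dy": 0, "dz": 0.1, "roll": 0},
  {"dx": 0.5, "dy": 0, "dz": 0.1, "roll": 0},
])

```text
clock: 2.07
ee_pos: [0.5332, 0.2116, 0.0888]
orientation: [-0.001, 0.767, -0.642, 0.0]
force: [0.4, -0.4, 0.1]
finger_gap: 0.601
gripper_force: 0.0
```

Request:
servo_tool([
  {"dx": 0, "dy": 0, "dz": 0, "roll": 0},
  {"dx": 0, "dy": 0, "dz": 0, "roll": 0},
  {"dx": 0, "dy": 0, "dz": 0, "roll": 0},
  {"dx": 0, "dy": 0, "dz": 0, "roll": 0},
  {"dx": 0, "dy": 0, "dz": 0, "roll": 0},
  {"dx": 0, "dy": 0, "dz": 0, "roll": 0},
], jaw=1.0)

```text
clock: 2.57
ee_pos: [0.5339, 0.2115, 0.0877]
orientation: [-0.001, 0.767, -0.642, 0.001]
force: [5.3, -0.8, -0.2]
finger_gap: 0.337
gripper_force: 30.0
```

The pads stopped at a 29.7 mm opening, which matches the handle width. Now I'll swing the lid along its arc.

Request:
servo_tool([
  {"dx": -0.3, "dy": 0, "dz": -0.9, "roll": 0},
  {"dx": -0.7, "dy": 0, "dz": -1.8, "roll": 0},
  {"dx": -1.1, "dy": 0, "dz": -2.6, "roll": 0},
  {"dx": -1.7, "dy": 0, "dz": -3.5, "roll": 0},
  {"dx": -2.3, "dy": 0, "dz": -4.2, "roll": 0},
  {"dx": -2.9, "dy": 0, "dz": -4.9, "roll": 0},
  {"dx": -3.6, "dy": 0, "dz": -5.6, "roll": 0},
  {"dx": -4.4, "dy": 0, "dz": -6.1, "roll": 0},
])

```text
clock: 3.23
ee_pos: [0.5262, 0.2546, 0.1489]
orientation: [-0.001, 0.767, -0.642, 0.001]
force: [7.9, -3.7, -1.9]
finger_gap: 0.341
gripper_force: 30.0
```

```bash
cat >> h.py <<'E'
def bx():
    p=get_state()['ee_pos']; return np.array([(p[:2]-B)@[np.cos(BY),np.sin(BY)],(p[:2]-B)@[-np.sin(BY),np.cos(BY)],p[2]+pinch_z])*1000
E
python3 -c "
from h import *
q=bx(); print(q, np.hypot(q[0]-118.5,q[2]-75)); go(.5,.2,.1,10.1)"
```

```text
[ 55.22328681  -1.44850698 167.71609533] 112.25068714727925
move [4.91 3.56 4.88] roll 0.03 | pos [0.5262 0.2546 0.1489] tilt -1.0 j [ 0.79  0.27 -0.3   0.   -0.99 -0.61] t 3.2333 F [ 7.9 -3.7 -1.9] gap 0.341 29.99776303768158
```

Request:
servo_tool([
  {"dx": -0.8, "dy": 0, "dz": -0.5, "roll": 0},
  {"dx": -1.7, "dy": 0, "dz": -0.95, "roll": 0},
  {"dx": -2.6, "dy": 0, "dz": -1.3, "roll": 0},
  {"dx": -3.5, "dy": 0, "dz": -1.6, "roll": 0},
  {"dx": -4.5, "dy": 0, "dz": -1.8, "roll": 0},
  {"dx": -5.4, "dy": 0, "dz": -1.9, "roll": 0},
  {"dx": -6.4, "dy": 0, "dz": -1.9, "roll": 0},
  {"dx": -7.3, "dy": 0, "dz": -1.85, "roll": 0},
])

```text
clock: 3.9
ee_pos: [0.5136, 0.3267, 0.168]
orientation: [-0.001, 0.767, -0.642, 0.001]
force: [6.9, -1.5, 1.8]
finger_gap: 0.342
gripper_force: 30.0
```

Request:
servo_tool([
  {"dx": -0.9, "dy": 0, "dz": 0.2, "roll": 0},
  {"dx": -1.9, "dy": 0, "dz": 0.4, "roll": 0},
  {"dx": -2.8, "dy": 0, "dz": 0.7, "roll": 0},
  {"dx": -3.5, "dy": 0, "dz": 0.95, "roll": 0},
  {"dx": -3.7, "dy": 0, "dz": 1.0, "roll": 0},
])

```text
clock: 4.32
ee_pos: [0.5069, 0.3643, 0.1574]
orientation: [-0.002, 0.767, -0.642, 0.001]
force: [8.4, -0.2, 2.3]
finger_gap: 0.342
gripper_force: 30.0
```

```bash
python3 -c "
from h import *
q=bx(); print(q, np.hypot(q[0]-118.5,q[2]-75),np.degrees(np.arctan2(q[2]-75,118.5-q[0]))-15.7); go(.5,.2,.1,10.1)"
```

```text
[166.56470909  -1.60686882 176.1742814 ] 112.0109435531218 99.71091796020217
move [16.05  3.6   5.71] roll 0.08 | pos [0.5069 0.3643 0.1574] tilt -1.0 j [ 0.94  0.32 -0.2   0.   -1.04 -0.76] t 4.3167 F [ 8.4 -0.2  2.3] gap 0.342 29.999164938926697
```

Request:
servo_tool([
  {"dx": -0.3, "dy": 0, "dz": 0.1, "roll": 0},
  {"dx": -0.6, "dy": 0, "dz": 0, "roll": 0},
  {"dx": -0.9, "dy": 0, "dz": -2, "roll": 0},
  {"dx": -0.9, "dy": 0, "dz": -6, "roll": 0},
  {"dx": -0.9, "dy": 0, "dz": -10, "roll": 0},
  {"dx": -0.9, "dy": 0, "dz": -12, "roll": 0},
  {"dx": -0.9, "dy": 0, "dz": -12, "roll": 0},
  {"dx": -0.9, "dy": 0, "dz": -12, "roll": 0},
], jaw=0)

```text
clock: 4.98
ee_pos: [0.5035, 0.3719, 0.2778]
orientation: [-0.001, 0.767, -0.642, -0.0]
force: [-0.3, -0.0, -0.4]
finger_gap: 0.886
gripper_force: 0.0
```

```bash
python3 -c "
from h import *
go(.510,-.128,.15,-.4)
im,d=grab('scene','s2')
cv2.imwrite('pics/s2c.png',cv2.resize(im[40:240,200:450],None,fx=3,fy=3))"
```

```text
move [49.35  8.16 12.67] roll 10.52 | pos [0.5035 0.3719 0.2778] tilt -1.0 j [ 0.95  0.25 -0.02 -0.   -1.29 -0.77] t 4.9833 F [-0.3 -0.  -0.4] gap 0.886 0.0
```

View pics/s2c.png

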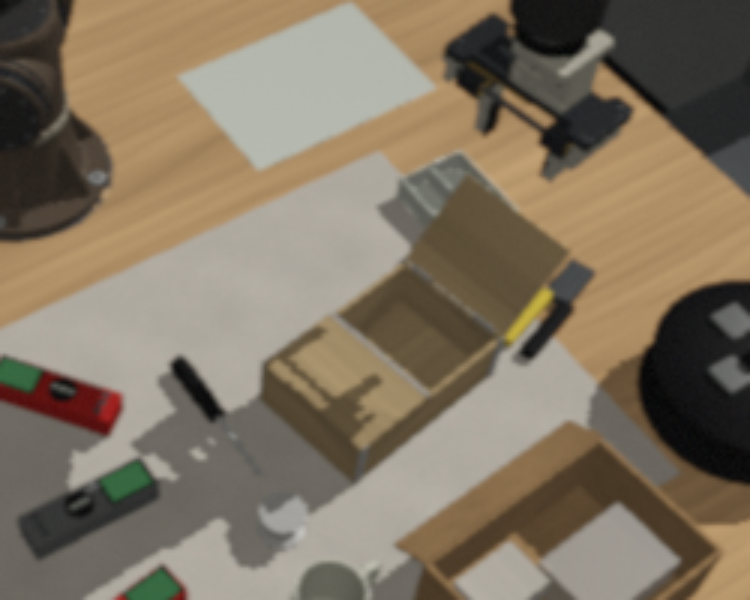

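The lid has fallen open, with its plate leaning back at about (490,265) in the crop, and the gripper is clear of it. Next is the meter: I'll grip it near its screen end, so the far end can tilt down and lead.

Request:
servo_tool([
  {"dx": 49.3, "dy": 8.2, "dz": 0, "roll": 10.5},
  {"dx": 49.3, "dy": 8.2, "dz": 0, "roll": 10.5},
  {"dx": 49.3, "dy": 8.2, "dz": 0, "roll": 10.5},
  {"dx": 49.3, "dy": 8.2, "dz": 0, "roll": 10.5},
  {"dx": 49.3, "dy": 8.2, "dz": 0, "roll": 10.5},
  {"dx": 49.3, "dy": 8.2, "dz": 0, "roll": 10.5},
  {"dx": 49.3, "dy": 8.2, "dz": 0, "roll": 10.5},
  {"dx": 49.3, "dy": 8.2, "dz": 0, "roll": 10.5},
])

```text
clock: 5.7
ee_pos: [0.5062, 0.0361, 0.275]
orientation: [-0.001, -0.705, 0.709, 0.001]
force: [1.4, 0.7, 0.4]
finger_gap: 1.001
gripper_force: 0.0
```

```bash
python3 -c "
from h import *
go(.510,-.131,.12,-.4)"
```

```text
move [16.7  -0.52 15.51] roll 0.04 | pos [0.5062 0.0361 0.275 ] tilt -1.0 j [ 0.46  0.05 -0.27 -0.   -1.25 -0.46] t 5.7 F [1.4 0.7 0.4] gap 1.001 0.0
```

Request:
servo_tool([
  {"dx": 15.5, "dy": -0.5, "dz": 0, "roll": 0},
  {"dx": 15.5, "dy": -0.5, "dz": 5, "roll": 0},
  {"dx": 15.5, "dy": -0.5, "dz": 10, "roll": 0},
  {"dx": 15.5, "dy": -0.5, "dz": 15.5, "roll": 0},
  {"dx": 15.5, "dy": -0.5, "dz": 15.5, "roll": 0},
  {"dx": 15.5, "dy": -0.5, "dz": 15.5, "roll": 0},
  {"dx": 15.5, "dy": -0.5, "dz": 15.5, "roll": 0},
  {"dx": 15.5, "dy": -0.5, "dz": 15.5, "roll": 0},
])

```text
clock: 6.37
ee_pos: [0.5093, -0.1177, 0.1188]
orientation: [-0.003, -0.704, 0.71, 0.002]
force: [0.1, -0.2, 1.1]
finger_gap: 0.999
gripper_force: 0.0
```

```bash
python3 -c "
from h import *
go(.510,-.131,.01,-.4)
im,d=grab('scene','s3')
cv2.imwrite('pics/s3c.png',cv2.resize(im[100:260,150:350],None,fx=4,fy=3.75))"
```

```text
move [ 1.32 -0.15 10.88] roll -0.08 | pos [ 0.5093 -0.1177  0.1188] tilt -1.0 j [ 0.15  0.21 -0.46 -0.   -0.9  -0.16] t 6.3667 F [ 0.1 -0.2  1.1] gap 0.999 0.0
```

View pics/s3c.png

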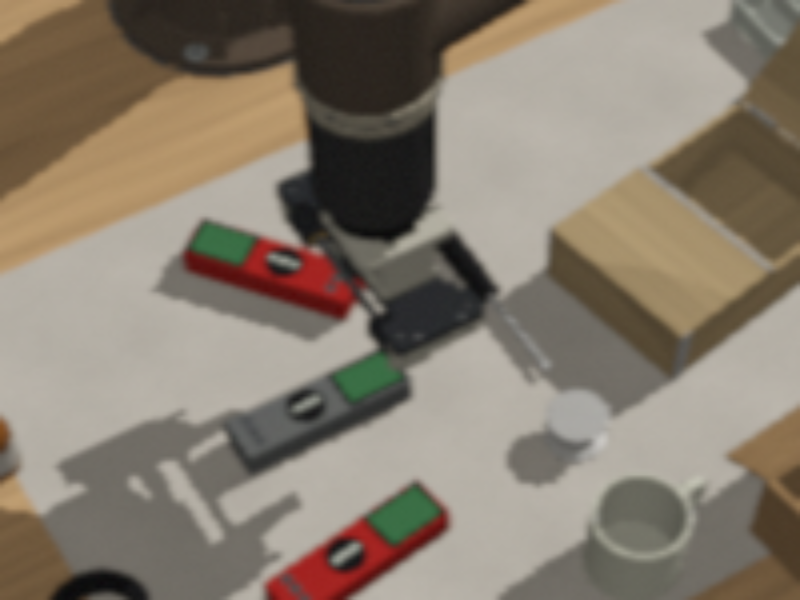

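The picture shows the gripper over the grey meter's screen end at (370,375). The red decoys are clear of it. I'll lower and grip.

Request:
servo_tool([
  {"dx": 1.3, "dy": -0.1, "dz": 3, "roll": 0},
  {"dx": 1.3, "dy": -0.1, "dz": 6, "roll": 0},
  {"dx": 1.3, "dy": -0.1, "dz": 9, "roll": 0},
  {"dx": 1.3, "dy": -0.1, "dz": 10.8, "roll": 0},
  {"dx": 1.3, "dy": -0.1, "dz": 10.8, "roll": 0},
  {"dx": 1.3, "dy": -0.1, "dz": 10.8, "roll": 0},
])

```text
clock: 6.92
ee_pos: [0.5134, -0.1292, 0.0144]
orientation: [0.0, -0.705, 0.709, -0.0]
force: [0.5, -0.3, -0.3]
finger_gap: 1.0
gripper_force: 0.0
```

Request:
servo_tool([
  {"dx": 0, "dy": 0, "dz": 0, "roll": 0},
  {"dx": 0, "dy": 0, "dz": 0, "roll": 0},
  {"dx": 0, "dy": 0, "dz": 0, "roll": 0},
  {"dx": 0, "dy": 0, "dz": 0, "roll": 0},
  {"dx": 0, "dy": 0, "dz": 0, "roll": 0},
  {"dx": 0, "dy": 0, "dz": 0, "roll": 0},
  {"dx": 0, "dy": 0, "dz": 0, "roll": 0},
], jaw=1.0)

```text
clock: 7.5
ee_pos: [0.5124, -0.1299, 0.0136]
orientation: [0.0, -0.705, 0.709, -0.0]
force: [-1.4, -0.2, 0.9]
finger_gap: 0.535
gripper_force: 0.6
```

Request:
servo_tool([
  {"dx": 0, "dy": 0, "dz": -2, "roll": 0},
  {"dx": 0, "dy": 0, "dz": -5, "roll": 0},
  {"dx": 0, "dy": 0, "dz": -8, "roll": 0},
  {"dx": 0, "dy": 0, "dz": -12, "roll": 0},
  {"dx": 0, "dy": 0, "dz": -16, "roll": 0},
  {"dx": 0, "dy": 0, "dz": -20, "roll": 0},
  {"dx": 0, "dy": 0, "dz": -20, "roll": 0},
  {"dx": 0, "dy": 0, "dz": -20, "roll": 0},
])

```text
clock: 8.17
ee_pos: [0.5135, -0.1297, 0.2156]
orientation: [0.002, -0.705, 0.71, -0.001]
force: [-0.4, -0.4, -4.0]
finger_gap: 0.521
gripper_force: 30.0
```

```bash
python3 -c "
from h import *
go(.510,-.131,.01,-.4)
im,d=grab('scene','s4')
cv2.imwrite('pics/s4c.png',cv2.resize(im[60:260,150:350],None,fx=3,fy=3))"
```

```text
move [ 0.15  0.45 20.56] roll 0.01 | pos [ 0.5135 -0.1297  0.2156] tilt -1.0 j [ 0.12  0.12 -0.33 -0.   -1.11 -0.13] t 8.1667 F [-0.4 -0.4 -4. ] gap 0.521 29.953747987747192
```

View pics/s4c.png

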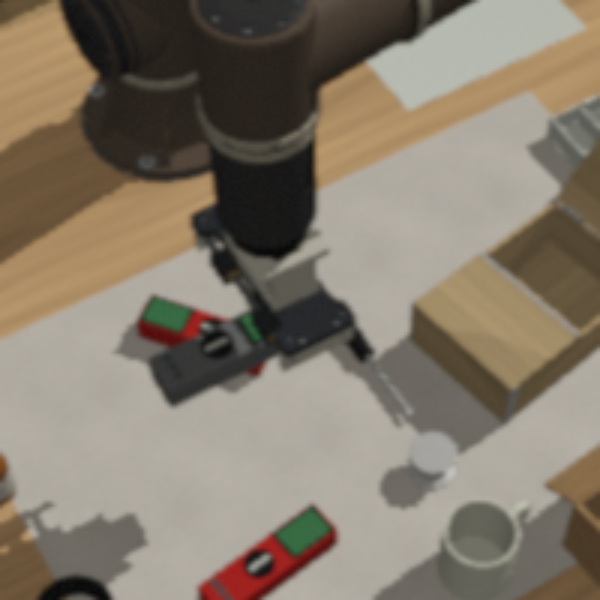

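The meter is held by its screen end at (250,330), with the far end at (165,380). I'll measure the tilt from depth.

```bash
cat >> h.py <<'E'
def tilt(n='top',y0=None,vis=True):
    im,d=get_image(n); P=pts(n,d); s=get_state(); e=s['ee_pos']; M=R.from_quat(np.roll(s['orientation'],-1)).as_matrix()
    L=(P-e)@M  # tool frame
    m=(np.abs(L[...,1])<.019)&(L[...,0]>.02)&(L[...,0]<.16)&(P[...,2]>e[2]-.16)&(P[...,2]<e[2]+.06)&(P[...,2]>.05)&(d>.1)
    return L[m]*100,P[m],m,im
E
python3 -c "
from h import *
for n in('scene','top'):
  L,P,m,im=tilt(n); print(n,len(L))
  for a in range(2,16): 
    k=(L[:,0]>=a)&(L[:,0]<a+1)
    if k.sum(): print(a,k.sum(),np.percentile(L[k,2],[5,50,95]).round(2))
"
```

```text
scene 426
2 19 [-2.74 -2.43 -1.9 ]
3 34 [-2.65 -2.36 -1.91]
4 36 [-2.75 -2.26 -1.92]
5 32 [-2.66 -2.39 -1.98]
6 33 [-2.91 -2.45 -1.9 ]
7 40 [-2.72 -2.4  -1.73]
8 34 [-2.7  -2.27 -1.94]
9 36 [-2.57 -2.34 -1.62]
10 43 [-2.81 -2.24 -1.25]
11 38 [-2.66 -2.3  -1.67]
12 39 [-2.7  -2.18 -1.57]
13 42 [-2.47 -1.61  0.66]
top 195
5 3 [-2.87 -2.09 -1.8 ]
6 12 [-3.06 -2.61 -2.44]
7 26 [-3.03 -2.51 -1.9 ]
8 31 [-2.74 -2.2  -1.67]
9 31 [-2.67 -2.27 -1.6 ]
10 29 [-2.8  -2.37 -1.73]
11 28 [-2.85 -2.35 -1.89]
12 26 [-2.82 -2.27 -1.79]
13 9 [-2.41 -2.24 -1.74]
```

Friction holds the meter level at this grip, and the tool itself can't pitch. I'll put it down and regrip close to its middle. Then I can pivot it in the pads by pressing its rear corner on the open lid, which its stop holds.

Request:
servo_tool([
  {"dx": 0, "dy": 0, "dz": 4, "roll": 0},
  {"dx": 0, "dy": 0, "dz": 8, "roll": 0},
  {"dx": 0, "dy": 0, "dz": 12, "roll": 0},
  {"dx": 0, "dy": 0, "dz": 15, "roll": 0},
  {"dx": 0, "dy": 0, "dz": 18, "roll": 0},
  {"dx": 0, "dy": 0, "dz": 19.2, "roll": 0},
  {"dx": 0, "dy": 0, "dz": 19.9, "roll": 0},
  {"dx": 0, "dy": 0, "dz": 20.1, "roll": 0},
])

```text
clock: 8.98
ee_pos: [0.508, -0.1306, 0.011]
orientation: [-0.004, -0.705, 0.709, 0.003]
force: [-18.0, 4.1, 39.7]
finger_gap: 0.526
gripper_force: 30.1
```

Request:
servo_tool([
  {"dx": 0, "dy": 0, "dz": 0.1, "roll": 0},
  {"dx": 0, "dy": 0, "dz": 0.1, "roll": 0},
  {"dx": 0, "dy": 0, "dz": 0.1, "roll": 0},
  {"dx": 0, "dy": 0, "dz": 0.1, "roll": 0},
  {"dx": 0, "dy": 0, "dz": 0.1, "roll": 0},
  {"dx": 0, "dy": 0, "dz": 0.1, "roll": 0},
], jaw=0.1)

```text
clock: 9.48
ee_pos: [0.5126, -0.1299, 0.0114]
orientation: [0.0, -0.705, 0.709, -0.0]
force: [-0.5, -0.1, -0.4]
finger_gap: 0.877
gripper_force: 0.0
```

```bash
python3 -c "
from h import *
go(.511,-.179,.011,-.4)
im,d=get_image('top');P=pts('top',d);v,u=np.mgrid[0:384,0:512]
m=(P[...,1]<-.15)&(P[...,1]>-.29)&(np.abs(P[...,0]-.511)<.03)&(P[...,2]>.025)&(P[...,2]<.05)
print(m.sum(),P[m].min(0),np.median(P[m],0))"
```

```text
move [4.91 0.13 0.04] roll 0.02 | pos [ 0.5126 -0.1299  0.0114] tilt -1.0 j [ 0.12  0.37 -0.56  0.   -0.64 -0.13] t 9.4833 F [-0.5 -0.1 -0.4] gap 0.877 0.0
212 [ 0.48356657 -0.26246516  0.02512891] [ 0.50316863 -0.22634405  0.03649018]
```

Request:
servo_tool([
  {"dx": 2.5, "dy": 0.2, "dz": 0, "roll": 0},
  {"dx": 4.9, "dy": 0.2, "dz": 0, "roll": 0},
  {"dx": 4.9, "dy": 0.2, "dz": 0, "roll": 0},
  {"dx": 4.9, "dy": 0.2, "dz": 0, "roll": 0},
])

```text
clock: 9.87
ee_pos: [0.51, -0.1797, 0.0113]
orientation: [0.0, -0.704, 0.71, 0.0]
force: [-0.5, 0.6, -0.1]
finger_gap: 0.905
gripper_force: 0.0
```

Request:
servo_tool([
  {"dx": 0, "dy": 0, "dz": 0, "roll": 0},
  {"dx": 0, "dy": 0, "dz": 0, "roll": 0},
  {"dx": 0, "dy": 0, "dz": 0, "roll": 0},
  {"dx": 0, "dy": 0, "dz": 0, "roll": 0},
  {"dx": 0, "dy": 0, "dz": 0, "roll": 0},
  {"dx": 0, "dy": 0, "dz": 0, "roll": 0},
  {"dx": 0, "dy": 0, "dz": 0, "roll": 0},
  {"dx": 0, "dy": 0, "dz": 0, "roll": 0},
], jaw=1.0)

```text
clock: 10.53
ee_pos: [0.5099, -0.1787, 0.0114]
orientation: [-0.0, -0.705, 0.709, 0.0]
force: [-1.3, 2.0, 0.6]
finger_gap: 0.526
gripper_force: 29.9
```

Request:
servo_tool([
  {"dx": 0, "dy": 0, "dz": -2, "roll": 0},
  {"dx": 0, "dy": 0, "dz": -5, "roll": 0},
  {"dx": 0, "dy": 0, "dz": -8, "roll": 0},
  {"dx": 0, "dy": 0, "dz": -12, "roll": 0},
  {"dx": 0, "dy": 0, "dz": -16, "roll": 0},
  {"dx": 0, "dy": 0, "dz": -20, "roll": 0},
  {"dx": 0, "dy": 0, "dz": -22, "roll": 0},
  {"dx": 0, "dy": 0, "dz": -22, "roll": 0},
])

```text
clock: 11.2
ee_pos: [0.5129, -0.1794, 0.2371]
orientation: [0.003, -0.705, 0.709, -0.004]
force: [1.0, -0.1, -3.4]
finger_gap: 0.521
gripper_force: 29.9
```

```bash
python3 -c "
from h import *
x,y=w(.086,0); print(x,y); go(x,y,.2,10.1)"
```

```text
0.5194184615560891 0.2846672734778016
move [-46.41  -0.34   3.66] roll -10.45 | pos [ 0.5129 -0.1794  0.2371] tilt -1.0 j [ 0.03  0.13 -0.27  0.   -1.16 -0.03] t 11.2 F [ 1.  -0.1 -3.4] gap 0.521 29.933389127254486
```

Request:
servo_tool([
  {"dx": -3, "dy": -0.3, "dz": 0, "roll": -1},
  {"dx": -7, "dy": -0.3, "dz": 0, "roll": -3},
  {"dx": -11, "dy": -0.3, "dz": 0, "roll": -5},
  {"dx": -15, "dy": -0.3, "dz": 0, "roll": -7},
  {"dx": -19, "dy": -0.3, "dz": 0, "roll": -9},
  {"dx": -23, "dy": -0.3, "dz": 0, "roll": -10.5},
  {"dx": -27, "dy": -0.3, "dz": 0, "roll": -10.5},
  {"dx": -31, "dy": -0.3, "dz": 0, "roll": -10.5},
])

```text
clock: 11.87
ee_pos: [0.5143, 0.1329, 0.2304]
orientation: [0.0, 0.767, -0.642, -0.0]
force: [1.5, 0.0, -2.9]
finger_gap: 0.529
gripper_force: 29.9
```

```bash
python3 -c "
from h import *
x,y=w(.086,0); print(x,y); go(x,y,.2,10.1)"
```

```text
0.5194184615560891 0.2846672734778016
move [-14.85  -3.17   3.04] roll 0.03 | pos [0.5143 0.1329 0.2304] tilt -1.0 j [ 0.62  0.12 -0.3  -0.   -1.16 -0.45] t 11.8667 F [ 1.5  0.  -2.9] gap 0.529 29.932962656021118
```

Request:
servo_tool([
  {"dx": -3.5, "dy": -0.8, "dz": 0, "roll": 0},
  {"dx": -7.5, "dy": -1.6, "dz": 0, "roll": 0},
  {"dx": -11.5, "dy": -2.4, "dz": 0, "roll": 0},
  {"dx": -14.7, "dy": -3.1, "dz": 0.5, "roll": 0},
  {"dx": -14.7, "dy": -3.1, "dz": 1.5, "roll": 0},
  {"dx": -14.7, "dy": -3.1, "dz": 2, "roll": 0},
  {"dx": -14.7, "dy": -3.1, "dz": 2, "roll": 0},
])

```text
clock: 12.45
ee_pos: [0.5186, 0.2804, 0.2086]
orientation: [0.002, 0.767, -0.642, -0.001]
force: [-0.9, 0.2, -2.3]
finger_gap: 0.523
gripper_force: 29.9
```

```bash
cat >> h.py <<'E'
def side(tag):   # box-frame (x,z) profile near box y=0, scene cam
    im,d=grab('scene',tag); P=np.load(tag+'.npy'); c,s=np.cos(BY),np.sin(BY); q=P[...,:2]-B
    X=(q@[c,s])*1000; Y=(q@[-s,c])*1000; Z=P[...,2]*1000
    return im,X,Y,Z
E
python3 -c "
from h import *
x,y=w(.086,0); go(x,y,.13,10.1); print(bx())
im,X,Y,Z=side('s5')
for nm,y0,y1 in(('lid',-75,-35),('mid',-18,22)):
  m=(Y>y0)&(Y<y1)&(Z>60)&(Z<230)
  for a in range(-20,220,15):
    k=m&(X>=a)&(X<a+15)
    if k.sum()>3: print(nm,a,k.sum(),np.percentile(Z[k],[10,50,90]).round(0))
cv2.imwrite('pics/s5c.png',cv2.resize(im[40:220,220:420],None,fx=4,fy=3.3))"
```

```text
move [-0.42 -0.19  7.86] roll 0.03 | pos [0.5186 0.2804 0.2086] tilt -1.0 j [ 0.83  0.23 -0.2  -0.   -1.14 -0.65] t 12.45 F [-0.9  0.2 -2.3] gap 0.523 29.933439195156097
[ 81.98475615   1.56694195 227.42989988]
lid -20 32 [73. 78. 82.]
lid 55 5 [ 67.  74. 222.]
lid 100 41 [62. 71. 79.]
lid 115 62 [76. 83. 90.]
lid 130 66 [ 89.  97. 105.]
lid 145 64 [101. 112. 120.]
lid 160 62 [117. 124. 133.]
lid 175 66 [131. 138. 147.]
lid 190 65 [144. 152. 159.]
lid 205 12 [152. 156. 160.]
mid -20 45 [ 76.  80. 225.]
mid -5 62 [204. 217. 228.]
mid 10 11 [206. 229. 229.]
mid 25 8 [203. 227. 230.]
mid 40 9 [205. 226. 229.]
mid 55 8 [214. 228. 230.]
mid 100 33 [62. 68. 74.]
mid 115 63 [75. 83. 91.]
mid 130 61 [ 89.  97. 106.]
mid 145 46 [101. 111. 117.]
mid 160 20 [115. 121. 126.]
```

View pics/s5c.png

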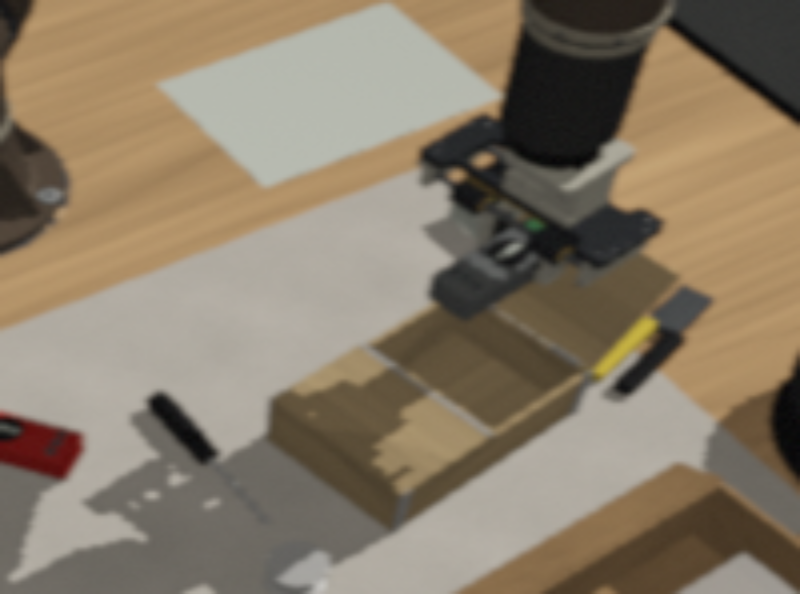

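The picture shows the meter level above the opening, with its front end at (460,290) and the lid behind it. The lid profile matches the plan: z is about 116 mm at x = 157. I'll lower until the rear corner meets the lid and carry on down so it pivots.

Request:
servo_tool([
  {"dx": -0.4, "dy": -0.1, "dz": 3, "roll": 0},
  {"dx": -0.4, "dy": -0.1, "dz": 6, "roll": 0},
  {"dx": -0.4, "dy": -0.1, "dz": 7.5, "roll": 0},
  {"dx": -0.4, "dy": -0.1, "dz": 8, "roll": 0},
  {"dx": -0.4, "dy": -0.1, "dz": 8.5, "roll": 0},
  {"dx": -0.4, "dy": -0.1, "dz": 9, "roll": 0},
])

```text
clock: 13.0
ee_pos: [0.5208, 0.283, 0.1229]
orientation: [0.001, 0.767, -0.642, 0.001]
force: [-0.6, -10.9, 5.5]
finger_gap: 0.52
gripper_force: 30.0
```

```bash
cat >> h.py <<'E'
def prof(tag):
    print(bx().round(1)); im,X,Y,Z=side(tag); b=bx()
    m=(Y>-16)&(Y<20)&(Z>12)&(Z<b[2]+8)&(X>-8)&(X<b[0]-14)
    for a in range(-8,100,8):
        k=m&(X>=a)&(X<a+8)
        if k.sum()>3: print(a,k.sum(),np.percentile(Z[k],[10,50,90]).round(0))
    return im
E
python3 -c "
from h import *
prof('s6');go(*w(.086,0),.13,10.1)"
```

```text
[ 84.1  -1.  141.7]
-8 52 [114. 131. 143.]
0 24 [116. 141. 144.]
8 20 [139. 143. 146.]
16 21 [140. 143. 146.]
24 19 [139. 144. 147.]
32 18 [139. 142. 148.]
40 23 [140. 144. 148.]
48 19 [142. 145. 148.]
56 13 [141. 145. 147.]
64 11 [144. 146. 148.]
move [-0.2   0.08 -0.78] roll -0.03 | pos [0.5206 0.2828 0.1222] tilt -1.0 j [ 0.83  0.31 -0.31  0.   -0.95 -0.65] t 13.05 F [ 0.5 -9.6  1.5] gap 0.525 29.998752772808075
```

It is in contact and has started to tilt by about 3° at modest force. Continuing down.

Request:
servo_tool([
  {"dx": -0.1, "dy": 0.1, "dz": 0.5, "roll": 0},
  {"dx": -0.2, "dy": 0.1, "dz": 1.0, "roll": 0},
  {"dx": -0.2, "dy": 0.1, "dz": 1.5, "roll": 0},
  {"dx": -0.2, "dy": 0.1, "dz": 1.5, "roll": 0},
])

```text
clock: 13.38
ee_pos: [0.5199, 0.284, 0.1078]
orientation: [0.001, 0.766, -0.643, 0.001]
force: [2.2, -10.6, 0.9]
finger_gap: 0.523
gripper_force: 30.0
```

```bash
python3 -c "
from h import *
prof('s7');go(*w(.086,0),.13,10.1)"
```

```text
[ 85.2  -0.4 126.6]
-8 29 [ 95. 106. 113.]
0 32 [ 84. 107. 115.]
8 24 [110. 114. 117.]
16 22 [112. 116. 120.]
24 27 [114. 118. 124.]
32 20 [115. 120. 125.]
40 24 [118. 124. 129.]
48 23 [119. 125. 130.]
56 21 [124. 128. 131.]
64 19 [123. 130. 134.]
move [-0.05  0.03 -2.2 ] roll -0.05 | pos [0.5199 0.2842 0.108 ] tilt -1.0 j [ 0.83  0.33 -0.33  0.   -0.92 -0.66] t 13.4333 F [  1.8 -10.6   0.9] gap 0.525 29.995841681957245
```

It pivots well and is at about 16° now.

Request:
servo_tool([
  {"dx": 0, "dy": 0, "dz": 0.5, "roll": 0},
  {"dx": 0, "dy": 0, "dz": 1.0, "roll": 0},
  {"dx": 0, "dy": 0, "dz": 1.5, "roll": 0},
  {"dx": 0, "dy": 0, "dz": 2.0, "roll": 0},
  {"dx": 0, "dy": 0, "dz": 2.5, "roll": 0},
  {"dx": 0, "dy": 0, "dz": 2.9, "roll": 0},
  {"dx": 0, "dy": 0, "dz": 2.9, "roll": 0},
])

```text
clock: 14.02
ee_pos: [0.5197, 0.2876, 0.0777]
orientation: [-0.001, 0.767, -0.642, 0.0]
force: [2.3, -2.0, 2.2]
finger_gap: 0.527
gripper_force: 30.0
```

```bash
python3 -c "
from h import *
prof('s8');go(*w(.086,0),.13,10.1)"
```

```text
[88.8 -0.7 96.5]
8 19 [44. 52. 55.]
16 25 [51. 56. 61.]
24 29 [55. 62. 69.]
32 27 [62. 67. 75.]
40 25 [66. 74. 80.]
48 34 [72. 80. 87.]
56 25 [83. 89. 96.]
64 27 [87. 93. 98.]
72 10 [ 91.  97. 103.]
move [ 0.27  0.07 -5.22] roll 0.02 | pos [0.5196 0.2875 0.0778] tilt -1.0 j [ 0.83  0.36 -0.36  0.   -0.85 -0.66] t 14.0667 F [ 2.  -0.7  0.5] gap 0.528 30.00231921672821
```

The tilt is about 37°, and the front top corner is at about (15, 50) mm, already below the top's underside. Now I'll slide it in under the fixed half.

Request:
servo_tool([
  {"dx": 1, "dy": 0, "dz": 0.2, "roll": 0},
  {"dx": 2, "dy": 0, "dz": 0.4, "roll": 0},
  {"dx": 3, "dy": 0, "dz": 0.7, "roll": 0},
  {"dx": 4, "dy": 0, "dz": 1.0, "roll": 0},
  {"dx": 5, "dy": 0, "dz": 1.2, "roll": 0},
  {"dx": 6, "dy": 0, "dz": 1.3, "roll": 0},
  {"dx": 6, "dy": 0, "dz": 1.3, "roll": 0},
])

```text
clock: 14.65
ee_pos: [0.5304, 0.2265, 0.065]
orientation: [-0.001, 0.766, -0.642, 0.0]
force: [1.2, -1.6, 0.4]
finger_gap: 0.524
gripper_force: 30.0
```

```bash
python3 -c "
from h import *
prof('s9');go(*w(.028,0),.13,10.1)"
```

```text
[26.9 -0.6 83.8]
-8 21 [71. 76. 80.]
0 26 [72. 79. 84.]
8 16 [78. 83. 86.]
move [-0.08  0.04 -6.51] roll -0.03 | pos [0.5302 0.2269 0.0649] tilt -1.0 j [ 0.74  0.35 -0.41  0.   -0.81 -0.57] t 14.7 F [ 1.  -1.8  1. ] gap 0.524 29.999893605709076
```

Forces are low and it is in. Now I'll lower it so the floor levels the meter.

Request:
servo_tool([
  {"dx": 0, "dy": 0, "dz": 0.5, "roll": 0},
  {"dx": 0, "dy": 0, "dz": 1.0, "roll": 0},
  {"dx": 0, "dy": 0, "dz": 1.4, "roll": 0},
  {"dx": 0, "dy": 0, "dz": 1.8, "roll": 0},
  {"dx": 0, "dy": 0, "dz": 2.2, "roll": 0},
])

```text
clock: 15.12
ee_pos: [0.5312, 0.2304, 0.0438]
orientation: [-0.003, 0.767, -0.641, 0.0]
force: [-0.9, 4.5, 6.6]
finger_gap: 0.528
gripper_force: 30.0
```

Request:
servo_tool([
  {"dx": 0, "dy": 0, "dz": 0.4, "roll": 0},
  {"dx": 0, "dy": 0, "dz": 0.8, "roll": 0},
  {"dx": 0, "dy": 0, "dz": 1.2, "roll": 0},
  {"dx": 0, "dy": 0, "dz": 1.5, "roll": 0},
])

```text
clock: 15.45
ee_pos: [0.5303, 0.2294, 0.0279]
orientation: [-0.001, 0.767, -0.642, 0.0]
force: [0.5, 3.0, 4.9]
finger_gap: 0.518
gripper_force: 30.0
```

```bash
python3 -c "
from h import *
go(*w(.028,0),.017,10.1);print(bx())
im,X,Y,Z=side('s10')
cv2.imwrite('pics/s10c.png',cv2.resize(im[60:220,240:400],None,fx=3.7,fy=3.7))
for a in range(30,115,6):
    k=(Y>-16)&(Y<16)&(Z<100)&(X>=a)&(X<a+6)
    if k.sum()>2: print(a,k.sum(),np.percentile(Z[k],[10,50,90]).round(0))
"
```

```text
move [0.17 0.1  1.09] roll 0.08 | pos [0.5303 0.2294 0.0279] tilt -1.0 j [ 0.75  0.4  -0.44  0.   -0.72 -0.57] t 15.45 F [0.5 3.  4.9] gap 0.518 30.000784993171692
[29.68062779 -1.00270404 46.66705495]
36 6 [57. 61. 64.]
42 3 [54. 57. 59.]
114 5 [71. 75. 85.]
```

View pics/s10c.png

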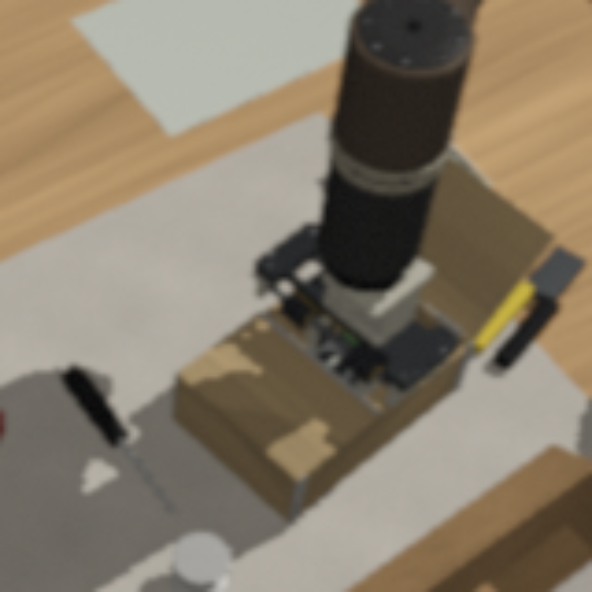

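The gripper is in the opening, with the lid open at (490,240) and the forces small. Lowering the last centimetre gently.

Request:
servo_tool([
  {"dx": 0.1, "dy": 0, "dz": 0.3, "roll": 0},
  {"dx": 0.2, "dy": 0, "dz": 0.5, "roll": 0},
  {"dx": 0.2, "dy": 0, "dz": 0.7, "roll": 0},
  {"dx": 0.2, "dy": 0, "dz": 0.9, "roll": 0},
  {"dx": 0.2, "dy": 0, "dz": 0.9, "roll": 0},
])

```text
clock: 15.92
ee_pos: [0.5296, 0.2258, 0.0179]
orientation: [0.0, 0.767, -0.642, -0.0]
force: [0.9, 2.2, 1.2]
finger_gap: 0.526
gripper_force: 30.0
```

Request:
servo_tool([
  {"dx": 0, "dy": 0, "dz": 0.1, "roll": 0},
  {"dx": 0, "dy": 0, "dz": 0.1, "roll": 0},
])

```text
clock: 16.08
ee_pos: [0.5296, 0.2259, 0.0172]
orientation: [0.0, 0.767, -0.642, -0.0]
force: [0.8, 2.3, 2.0]
finger_gap: 0.522
gripper_force: 30.0
```

Request:
servo_tool([
  {"dx": 0, "dy": 0, "dz": 0.1, "roll": 0},
  {"dx": 0, "dy": 0, "dz": 0.2, "roll": 0},
  {"dx": 0, "dy": 0, "dz": 0.2, "roll": 0},
])

```text
clock: 16.33
ee_pos: [0.5297, 0.226, 0.0152]
orientation: [0.0, 0.767, -0.642, -0.0]
force: [-0.7, 3.1, 2.5]
finger_gap: 0.523
gripper_force: 30.0
```

Request:
servo_tool([
  {"dx": 0, "dy": 0, "dz": 0.1, "roll": 0},
  {"dx": 0, "dy": 0, "dz": 0.15, "roll": 0},
  {"dx": 0, "dy": 0, "dz": 0.15, "roll": 0},
])

```text
clock: 16.58
ee_pos: [0.5297, 0.2261, 0.0138]
orientation: [0.0, 0.767, -0.642, -0.0]
force: [-0.5, 3.0, 2.4]
finger_gap: 0.521
gripper_force: 30.0
```

Request:
servo_tool([
  {"dx": 0, "dy": 0, "dz": 0, "roll": 0},
  {"dx": 0, "dy": 0, "dz": 0, "roll": 0},
  {"dx": 0, "dy": 0, "dz": 0, "roll": 0},
  {"dx": 0, "dy": 0, "dz": 0, "roll": 0},
  {"dx": 0, "dy": 0, "dz": 0, "roll": 0},
], jaw=0.25)

```text
clock: 17.0
ee_pos: [0.5296, 0.2258, 0.0137]
orientation: [0.0, 0.767, -0.642, -0.0]
force: [0.4, 0.7, -0.7]
finger_gap: 0.741
gripper_force: 0.0
```

Request:
servo_tool([
  {"dx": 0, "dy": 0, "dz": -2, "roll": 0},
  {"dx": 0, "dy": 0, "dz": -5, "roll": 0},
  {"dx": 0, "dy": 0, "dz": -9, "roll": 0},
  {"dx": 0, "dy": 0, "dz": -13, "roll": 0},
  {"dx": 0, "dy": 0, "dz": -17, "roll": 0},
  {"dx": 0, "dy": 0, "dz": -21, "roll": 0},
  {"dx": 0, "dy": 0, "dz": -22, "roll": 0},
  {"dx": 0, "dy": 0, "dz": -22, "roll": 0},
])

```text
clock: 17.67
ee_pos: [0.5314, 0.2271, 0.2386]
orientation: [-0.004, 0.767, -0.642, 0.001]
force: [1.1, -0.1, -0.1]
finger_gap: 0.749
gripper_force: 0.0
```

Request:
servo_tool([
  {"dx": 2, "dy": 4, "dz": 0, "roll": 0},
  {"dx": 4, "dy": 8, "dz": 0, "roll": 0},
  {"dx": 4, "dy": 12, "dz": 0, "roll": 0},
  {"dx": 4, "dy": 12, "dz": 0, "roll": 0},
])

```text
clock: 18.0
ee_pos: [0.4133, 0.1622, 0.2328]
orientation: [0.001, 0.766, -0.643, -0.001]
force: [-0.5, -0.1, -0.7]
finger_gap: 0.744
gripper_force: 0.0
```

```bash
python3 -c "
from h import *
im,X,Y,Z=side('s11')
cv2.imwrite('pics/s11c.png',cv2.resize(im[70:210,260:400],None,fx=4.2,fy=4.2))
P=np.load('s11.npy')
t,d=get_image('top');P=pts('top',d);c,s=np.cos(BY),np.sin(BY);q=P[...,:2]-B
for nm,(XX,YY,ZZ) in dict(scene=(X,Y,Z),top=((q@[c,s])*1e3,(q@[-s,c])*1e3,P[...,2]*1e3)).items():
  for a in range(-6,114,10):
    k=(YY>-19)&(YY<19)&(ZZ<70)&(XX>=a)&(XX<a+10)
    if k.sum()>2: print(nm,a,k.sum(),np.percentile(ZZ[k],[10,50,90]).round(0))
"
```

```text
scene 4 5 [44. 46. 50.]
scene 14 23 [39. 43. 45.]
scene 24 25 [36. 42. 45.]
scene 34 30 [37. 43. 49.]
scene 44 23 [37. 42. 46.]
scene 54 27 [38. 42. 45.]
scene 64 26 [37. 42. 48.]
scene 74 23 [37. 42. 44.]
scene 84 26 [39. 42. 45.]
scene 94 6 [ 5. 38. 41.]
scene 104 83 [19. 42. 65.]
top -6 3 [40. 41. 42.]
top 4 5 [38. 42. 47.]
top 14 5 [40. 46. 48.]
top 24 6 [43. 45. 47.]
top 34 6 [44. 46. 51.]
top 44 5 [44. 45. 46.]
top 54 5 [41. 47. 52.]
top 64 6 [38. 47. 49.]
top 74 13 [40. 44. 48.]
top 84 12 [38. 42. 49.]
top 94 6 [36. 41. 45.]
top 104 16 [ 8. 36. 62.]
```

View pics/s11c.png

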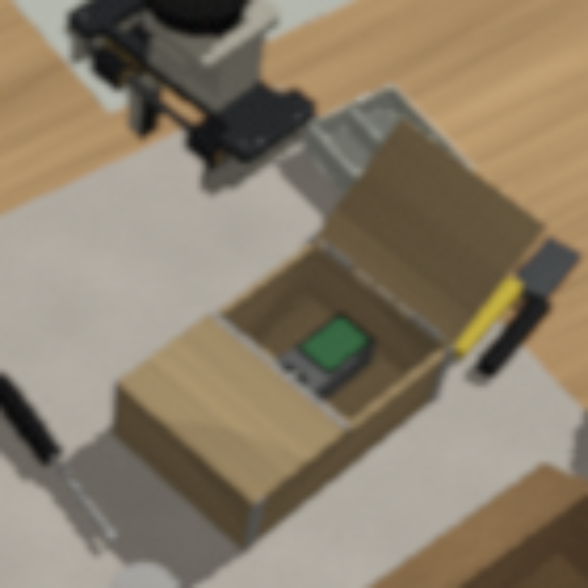

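The picture shows the meter screen up in the box, its green screen at (335,342), with the lid open and the gripper clear. Its top is flat at z = 42 mm (6 mm floor plus 36 mm meter), and its centre is at about x = +17 mm, so I'm handing in.

```bash
python3 -c "
from cell import *
print(finish_job())"
```

```text
the job is handed in; nothing more can be done
None
```

I handed the job in at about 18 s. The last images show the lid open at its stop, the grey meter flat on the box floor with its screen up, the gripper clear and the bystanders in view unmoved; no verdict came back.

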